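# Close the filter housing with its slotted cover and wing nut

### The job

Put the blue cover that has a slot onto the filter housing so that the centre stud with its red wing nut comes up through the slot and the cover sits down flat, then turn the wing nut clockwise until it is snug on the cover, and let go. Leave the blank blue cover where it lies.

Things in the scene. Friction and masses are not known exactly. Their poses are not given: they have to be found in the camera images.
- housing: Filter housing, fixed: grey flange 140x80x10 mm, on it an open aluminium box 102x42 mm (x by y), rim 50 mm above the bench. Origin: on the bench under the steel centre stud (tip at 90 mm); x along its length, z up. On the stud's axis sits the red wing nut: bar 48 mm long, 12 thick (grip across that), underside 59, top 83 mm above the bench; at the start its length lies along housing x.
- wing_nut (a joint): Turn of the red wing nut, rad: 0 at the start (wings along housing x, so they pass the cover's slot), growing clockwise seen from above. Coarse thread: comes down 2.4 mm per rad, meets a seated cover at about 1.15 rad (66 degrees), wings then across the slot, and is snug a few degrees later (above 1.2); end stop 1.6. Turns stiffly (0.06 N m), stays where left.
- slotted_cover: Blue cover to fit, loose, 0.22 kg: upturned tray 120x60x22 mm (x, y, z), skirt down, 66x26 mm slot along x through the middle of its 6 mm top; inside 114x54 mm, goes round the housing's box with 6 mm to spare each side, either way round. Grip across the 60 mm width at mid-length. Origin: centre of its underside (skirt edge). Seated, underside 34 mm, top 56 mm above the bench.
- blank_cover: Spare blue cover of the same size, without a slot (plain closed top), lying loose on the bench; to be left alone. Origin and axes as for the slotted cover.

How it is judged (in metres and radians):
On the way, in this order (a step that is already met when the one before it is completed fails the run):
1. the slotted cover sits flat on the housing, over the stud (horizontal distance between slotted_cover and housing below 0.015 m and z of slotted_cover in the frame of housing below 0.037 m and angle between slotted_cover's own z axis and vertical below 0.06 rad), for 0.2 s.
2. the wing nut is turned down snug on the cover (value of joint wing_nut above 1.2 rad), for 0.2 s.
At the end, for the whole second after the job is handed in: The slotted cover sits flat on the housing (origin within 15 mm of the stud's axis, underside 31 to 37 mm above the bench, tilt under 0.06 rad), at rest, and the wing nut is turned past 1.2 rad, snug on it (all of step 1 and z of slotted_cover in the frame of housing above 0.031 m and value of joint wing_nut above 1.2 rad and linear speed of slotted_cover below 0.02 m/s); the robot touches nothing.
It fails at once if the blank cover is moved by more than 30 mm (distance of blank_cover from where it was at the start of the episode above 0.03 m).
It also fails if it takes over 48 s, if anything falls off the work surface, if the arm or the gripper's body presses on something with over 40 N, if the wrist force passes 120 N, or if a joint passes its speed limit or range.

### The arm

A 6-joint arm with a two-finger parallel gripper is mounted at the origin on a cart in front of the work surface, level with it; the furniture and walls round the work are solid. World frame = base frame: x ahead of the robot, y to its left, z up, the work surface at z = 0. Lengths are in mm, angles in rad, forces in N, time in s.
With the tool pointing down it reaches from about 350 to 875 mm from the base axis. Payload 4.2 kg.
Tool frame: the origin (TCP) lies on the mounting face of the last link; the fingertips stand 173 mm ahead of it and the grasp point (between the pads) lies 155 mm ahead of it; z points along the fingers, y is the line along which they close (so a half turn about z gives the same grasp; the last joint's range is limited). The gripper opens to 85 mm and grips with 20 to 120 N. Pads are 22 mm wide; open, the fingers measure 114 mm over their backs; the gripper's body (76 mm by 85 mm) begins 54 mm behind the grasp point. The pads swing forward as they close: fully open they stand 13 mm farther back than shut.
Start: joints at [1.479, 0.385, 0.008, 0, -1.194, -0.259], TCP at [214.748, 586.927, 404.712] pointing down, gripper open.
Joint ranges: [-3.14, 3.14], [-1.21, 2.06], [-1.07, 1.41], [-3.16, 2.05], [-2.99, -0.16], [-3.1, 3.1]. Speed limits (rad/s): [2.79, 2.79, 3.14, 3.14, 3.14, 3.14].

### API

Orientations are given as a unit quaternion [x, y, z, w].
In Python, from bench import arm gives the robot as it stands.
- The arm moves only by the tool carry_out, never from a script. Its argument "rows" is a list of rows, each a list of 7 numbers: the shift along the tool's x, y, z as a fraction of full scale, then the turn, a rotation vector about the tool's x, y, z as a fraction of full scale, then the opening, from -1 (shut) to 1 (fully open). A call has 1 to 12 rows; each row is the pose to reach, as a shift and turn from the pose commanded when the call began, along the tool's axes at that moment, turning the shorter way round; what a row does not reach only later rows make up. Full scale, the value 1, is 20 cm for a shift and pi rad for a turn. A row lasts 1/8 s, in which the tool goes at most 62.5 mm and 10.7 degrees, less where a joint would pass 70% of its speed; a pose out of reach is approached as far as the arm can. A call with a number of a shift or a turn outside -1 to 1 is refused whole. A call with a gripper value outside its range is refused whole. The fingers move at their own pace and stop on an object; the grip force is fixed at half the most. Time passes only in rows, so rows that repeat a pose let the fingers close. It gives the time, the measured TCP pose, the force, the opening and the grip force at its end, in the units of the state.
- arm.read_state(): the state, without advancing time (a new reading comes with each control period).
- arm.get_image(name): name is "scene" or "top" or "wrist"; returns (picture, depth): 420x560x3 uint8, red, green, blue; 420x560 float32, mm along the optical axis (not along the pixel's ray), 0 where there is no reading.
- arm.calibration(name): a dict with "mtx" (3x3 intrinsics, pixels), "cam_to_world" (4x4, takes a point from camera to world coordinates). Camera axes: x right, y up, looking along -z (the intrinsics and any distortion apply to the point x, -y, -z); pixel columns grow to the right and rows downward; lengths in mm; the calibration is good to about 2 mm. A picture is of the moment at which its call begins: read the wrist's pose just before it. calibration takes no time and is no camera call; for the wrist camera it gives the pose at the moment of the call.
- arm.job_done(): hands the job in; it is judged then, once.
The state is a dict: "clock": time; "joints": joint angles; "joint_vel": joint speeds; "joint_efforts": joint torques, N m; "position": TCP position; "ee_rot": TCP orientation; "contact_force": force on the tool from outside, world axes, zero at the start; "wrist_torque": the same for the moment, N m; "gripper_width": finger opening in mm; "grasp_force": force on a finger pad.
Only numpy, scipy, OpenCV 4.12 (cv2) and the standard library are available. Lean on these libraries where they do the work, as an engineer would, in place of code of your own. Each camera call takes 0.05 s, during which the arm holds its last target. There are 200 camera calls.

## Working session

There is one attempt and no reset: what is moved stays moved. The work goes in short steps, Python scripts to look and compute and a tool call to move; the robot and the scene stay as the last step left them, time stands still between calls to the robot, and variables do not carry over. Pictures are saved under pics/ and viewed, at most 10 in all, crops included, and the job is handed in when it is done.

Besides the shell and the picture viewer there is one more tool, called after "Request:" as name([rows], argument=value, ...), one row to a line, values as JSON. carry_out: Moves the arm, as the interface text tells. Its arguments: {"type":"object","properties":{"rows":{"type":"array"}},"required":["rows"]}

```bash
mkdir -p pics; cat > h.py <<'E'
import numpy as np, cv2
from bench import arm
from scipy.spatial.transform import Rotation as R
def cloud(name):
    im,d=arm.get_image(name); c=arm.calibration(name); K=np.array(c["mtx"]); T=np.array(c["cam_to_world"])
    v,u=np.mgrid[:d.shape[0],:d.shape[1]]
    p=np.stack([(u-K[0,2])/K[0,0]*d,-(v-K[1,2])/K[1,1]*d,-d],-1)
    return im,d,p@T[:3,:3].T+T[:3,3]
def save(n,im): cv2.imwrite(n,im[:,:,::-1])
E
python3 - <<'E'
from h import *
s=arm.read_state(); print({k:np.round(v,3).tolist() for k,v in s.items()})
im,d,P=cloud("top"); save("pics/top.png",im); np.save("top.npy",P)
im2,_,P2=cloud("scene"); save("pics/scene.png",im2)
print(np.round(arm.calibration("top")["cam_to_world"],3))
hsv=cv2.cvtColor(im,cv2.COLOR_RGB2HSV)
for nm,lo,hi in [("blue",(100,90,40),(130,255,255)),("red",(0,130,60),(8,255,255))]:
    m=cv2.inRange(hsv,lo,hi)
    for c in cv2.findContours(m,0,2)[0]:
        if cv2.contourArea(c)<60: continue
        k=np.zeros_like(m); cv2.drawContours(k,[c],-1,255,-1); q=P[(k>0)&(m>0)&(d>0)]
        print(nm,cv2.boundingRect(c),cv2.contourArea(c),np.median(q,0).round(),np.percentile(q[:,2],[5,95]).round())
E
```

```text
{'clock': 0.0, 'joints': [1.479, 0.386, 0.007, -0.001, -1.194, -0.259], 'joint_vel': [-0.0, 0.001, -0.001, 0.001, -0.0, 0.0], 'joint_efforts': [0.0, -39.229, 18.839, 4.186, -0.005, 0.0], 'position': [214.677, 586.759, 403.614], 'ee_rot': [0.985, -0.175, -0.0, 0.001], 'contact_force': [-0.715, -0.675, 0.764], 'wrist_torque': [-0.022, -0.002, -0.002], 'grasp_force': 0.0, 'gripper_width': 85.081}
[[ 3.00000e-03  9.89000e-01 -1.49000e-01  3.50984e+02]
 [-1.00000e+00  2.00000e-03 -4.00000e-03 -8.49460e+01]
 [-4.00000e-03  1.49000e-01  9.89000e-01  9.30667e+02]
 [ 0.00000e+00  0.00000e+00  0.00000e+00  1.00000e+00]]
blue (505, 222, 55, 48) 1736.0 [ 397. -660.   16.] [13. 18.]
blue (338, 193, 45, 57) 1329.0 [ 459. -280.   22.] [19. 25.]
blue (263, 190, 38, 57) 1271.0 [ 465. -103.   23.] [20. 25.]
blue (475, 188, 85, 12) 312.5 [ 490. -550.  176.] [160. 202.]
blue (258, 140, 47, 14) 138.0 [ 630. -102.   29.] [14. 46.]
blue (191, 79, 23, 13) 82.5 [785.  88.  33.] [31. 36.]
blue (324, 0, 15, 11) 114.5 [ 929. -212.  115.] [109. 119.]
blue (290, 0, 31, 13) 254.5 [ 927. -159.  116.] [108. 118.]
red (180, 196, 11, 22) 67.0 [480. 101.  82.] [71. 85.]
red (372, 0, 16, 18) 176.0 [ 930. -322.  103.] [ 89. 106.]
```

View pics/top.png

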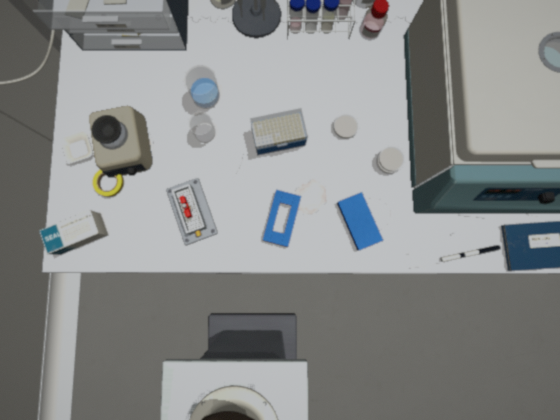

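View pics/scene.png

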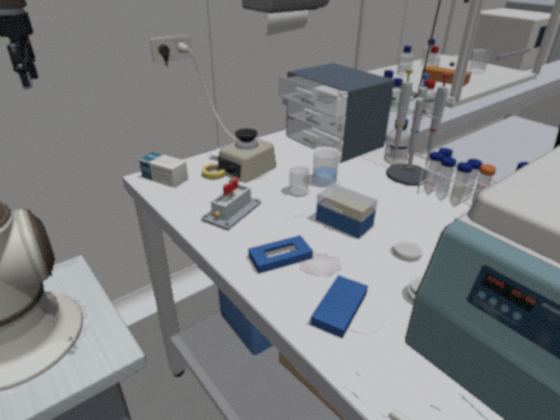

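The top view shows the slotted cover at pixel (282,218), the blank at (360,221) and the housing with its red nut at about (191,211). The scene view shows the same layout, with all three lying flat.

```bash
cat >> h.py <<'E'
def rect(pts):
    (c,(w,h),a)=cv2.minAreaRect(pts[:,:2].astype(np.float32))
    if w<h: w,h,a=h,w,a+90
    return np.round(c,1),round(w,1),round(h,1),round((a+90)%180-90,1)
def toolmove(target,yaw=None):
    """shift (fraction) and turn fraction about tool z for a TCP target; yaw = world angle of tool x"""
    s=arm.read_state(); r=R.from_quat(s["ee_rot"]); M=r.as_matrix()
    sh=M.T@(np.array(target)-s["position"])/200
    y0=np.arctan2(M[1,0],M[0,0]); print("pos",np.round(s["position"],1),"toolx yaw",np.degrees(y0).round(2),"tilt",M[:,2].round(4),"clock",s["clock"])
    tv=None
    if yaw is not None:
        Rt=R.from_euler("z",yaw,degrees=True)*R.from_euler("x",180,degrees=True)
        tv=(r.inv()*Rt).as_rotvec()/np.pi
    print("shift",sh.round(4),"turn",None if tv is None else tv.round(4))
E
python3 - <<'E'
from h import *
im=cv2.imread("pics/top.png")[:,:,::-1]; P=np.load("top.npy")
hsv=cv2.cvtColor(np.ascontiguousarray(im),cv2.COLOR_RGB2HSV); z=P[...,2]
m=cv2.inRange(hsv,(100,90,40),(130,255,255))>0
xy=lambda x,y,r:np.hypot(P[...,0]-x,P[...,1]-y)<r
print("slot",rect(P[m&xy(465,-103,75)&(z>17)]))
print("blank",rect(P[m&xy(459,-280,75)&(z>17)]))
h=xy(480,101,90)
print("flange",rect(P[h&(z>5)&(z<16)]),"box",rect(P[h&(z>42)&(z<55)]))
red=h&((hsv[...,0]<8)|(hsv[...,0]>172))&(hsv[...,1]>130)&(z>70); print("nut",rect(P[red]))
toolmove([465,-103,420],60)
c=arm.calibration("wrist"); s=arm.read_state(); M=R.from_quat(s["ee_rot"]).as_matrix(); T=np.array(c["cam_to_world"])
print("cam in tool",(M.T@(T[:3,3]-s["position"])).round(1),(M.T@T[:3,:3]).round(2).tolist(),np.array(c["mtx"]).round(0).tolist())
E
```

```text
slot (array([ 466.6, -103.7]), 118.9, 58.4, -14.6)
blank (array([ 460.2, -280.8]), 117.5, 59.5, 22.1)
flange (array([482. , 119.8]), 148.8, 112.4, 20.4) box (array([483.6, 103.5]), 102.6, 42.6, 20.7)
nut (array([482.8, 102.1]), 45.2, 10.4, 20.3)
pos [214.7 586.8 403.7] toolx yaw -20.11 tilt [-6.0e-04 -1.9e-03 -1.0e+00] clock 0.1
shift [ 2.3609  2.8086 -0.0754] turn [ 6.00e-04  4.00e-04 -4.45e-01]
cam in tool [79.6  0.  30.5] [[0.0, 0.95, 0.31], [1.0, -0.0, -0.0], [-0.0, 0.31, -0.95]] [[357.0, 0.0, 282.0], [0.0, 357.0, 208.0], [0.0, 0.0, 1.0]]
```

Request:
carry_out([
  [0.79, 0.936, 0, 0, 0, 0, 1],
  [0.79, 0.936, 0, 0, 0, 0, 1],
  [0.79, 0.936, 0, 0, 0, 0, 1],
  [0.79, 0.936, 0, 0, 0, 0, 1],
])

```text
clock: 0.6
position: [299.0, 354.6, 404.4]
ee_rot: [0.985, -0.174, -0.0, 0.0]
contact_force: [0.5, 0.2, -0.0]
gripper_width: 85.6
grasp_force: 0.0
```

Request:
carry_out([
  [0.79, 0.936, 0, 0, 0, 0, 1],
  [0.79, 0.936, 0, 0, 0, 0, 1],
  [0.79, 0.936, 0, 0, 0, 0, 1],
  [0.79, 0.936, 0, 0, 0, 0, 1],
  [0.79, 0.936, 0, 0, 0, 0, 1],
])

```text
clock: 1.23
position: [383.1, 123.5, 404.4]
ee_rot: [0.984, -0.178, -0.0, 0.0]
contact_force: [-0.4, 0.6, -0.1]
gripper_width: 85.3
grasp_force: 0.0
```

Request:
carry_out([
  [0.79, 0.936, 0.37, 0, 0, -0.03, 1],
  [0.79, 0.936, 0.37, 0, 0, -0.03, 1],
  [0.79, 0.936, 0.37, 0, 0, -0.03, 1],
  [0.79, 0.936, 0.37, 0, 0, -0.03, 1],
  [0.79, 0.936, 0.37, 0, 0, -0.03, 1],
  [0.79, 0.936, 0.37, 0, 0, -0.03, 1],
  [0.79, 0.936, 0.37, 0, 0, -0.03, 1],
])

```text
clock: 2.1
position: [466.9, -102.0, 331.2]
ee_rot: [0.992, -0.127, 0.0, -0.0]
contact_force: [-0.1, 0.0, 0.2]
gripper_width: 85.3
grasp_force: 0.0
```

```bash
python3 - <<'E'
from h import *
im,d,P=cloud("wrist"); save("pics/w1.png",im)
hsv=cv2.cvtColor(im,cv2.COLOR_RGB2HSV); z=P[...,2]
m=(cv2.inRange(hsv,(100,90,40),(130,255,255))>0)&(np.hypot(P[...,0]-466,P[...,1]+103)<75)&(z>17)&(z<30)
print(rect(P[m]),np.median(z[m]))
ctr=rect(P[m])
toolmove([ctr[0][0],ctr[0][1],174],ctr[3])
E
```

```text
(array([ 466.6, -104.1]), 119.7, 59.6, -14.9) 22.335771589947342
pos [ 466.8 -102.   331.3] toolx yaw -14.55 tilt [ 1.2e-03  2.0e-04 -1.0e+00] clock 2.15
shift [7.000e-04 1.100e-02 7.867e-01] turn [-0.0002 -0.0004  0.0019]
```

View pics/w1.png

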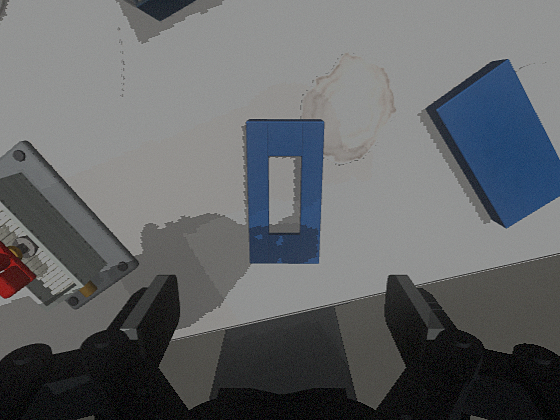

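The wrist view shows the slotted cover at about (285,192), centred between the fingers, and the blank well to the right at (500,140). Both measurements agree, so I'm descending to grip.

Request:
carry_out([
  [0, 0.011, 0.3, 0, 0, 0.002, 1],
  [0, 0.011, 0.55, 0, 0, 0.002, 1],
  [0, 0.011, 0.7, 0, 0, 0.002, 1],
  [0, 0.011, 0.785, 0, 0, 0.002, 1],
  [0, 0.011, 0.785, 0, 0, 0.002, 1],
  [0, 0.011, 0.785, 0, 0, 0.002, -1],
  [0, 0.011, 0.785, 0, 0, 0.002, -1],
  [0, 0.011, 0.785, 0, 0, 0.002, -1],
  [0, 0.011, 0.785, 0, 0, 0.002, -1],
  [0, 0.011, 0.785, 0, 0, 0.002, -1],
])

```text
clock: 3.4
position: [466.8, -105.1, 175.4]
ee_rot: [0.991, -0.131, 0.002, -0.0]
contact_force: [-0.6, 1.8, 6.5]
gripper_width: 58.7
grasp_force: 64.9
```

Request:
carry_out([
  [0, 0, -0.2, 0, 0, 0, -1],
  [0, 0, -0.5, 0, 0, 0, -1],
  [0, 0, -0.75, 0, 0, 0, -1],
  [0, 0, -0.75, 0, 0, 0, -1],
])

```text
clock: 3.9
position: [467.0, -105.4, 328.6]
ee_rot: [0.991, -0.131, 0.006, -0.001]
contact_force: [0.4, 0.2, -2.6]
gripper_width: 58.4
grasp_force: 65.9
```

```bash
python3 - <<'E'
from h import *
print(arm.read_state()["gripper_width"])
toolmove([483.2,103,325],20.5)
E
```

```text
58.435667494659995
pos [ 467.  -105.4  328.6] toolx yaw -15.03 tilt [ 1.170e-02  8.000e-04 -9.999e-01] clock 3.9
shift [-0.1924 -1.0273  0.0199] turn [-1.000e-04 -3.800e-03 -1.974e-01]
```

Request:
carry_out([
  [-0.05, -0.25, 0, 0, 0, -0.05, -1],
  [-0.1, -0.5, 0, 0, 0, -0.1, -1],
  [-0.15, -0.75, 0, 0, 0, -0.15, -1],
  [-0.19, -1, 0, 0, 0, -0.197, -1],
  [-0.19, -1, 0, 0, 0, -0.197, -1],
  [-0.19, -1, 0, 0, 0, -0.197, -1],
])

```text
clock: 4.65
position: [480.9, 97.3, 322.7]
ee_rot: [0.984, 0.177, -0.001, 0.0]
contact_force: [0.1, -0.3, -1.1]
gripper_width: 58.5
grasp_force: 65.8
```

```bash
python3 - <<'E'
from h import *
im,d,P=cloud("wrist"); save("pics/w2.png",im); z=P[...,2]
hsv=cv2.cvtColor(im,cv2.COLOR_RGB2HSV)
blue=(cv2.inRange(hsv,(100,90,40),(130,255,255))>0)&(z>140)&(z<230)&(np.hypot(P[...,0]-483,P[...,1]-100)<90)
print("cover",rect(P[blue]),np.percentile(z[blue],[5,50,95]))
h=np.hypot(P[...,0]-483,P[...,1]-103)<85
print("seen box",rect(P[h&(z>44)&(z<54)]))
it,dt,Q=cloud("top"); save("pics/top2.png",it); hs=cv2.cvtColor(it,cv2.COLOR_RGB2HSV)
b=(cv2.inRange(hs,(100,90,40),(130,255,255))>0)&(Q[...,2]>140)&(Q[...,2]<230)
print("cover top cam",rect(Q[b]))
toolmove([483.2,103,300],20.5)
E
```

```text
cover (array([486.1,  97.8]), 106.9, 60.7, 20.3) [167.85036115 169.55603812 170.53272472]
seen box (array([483.7, 103.6]), 102.4, 41.7, 20.9)
cover top cam (array([ 514.3, -244.7]), 734.2, 127.9, -84.1)
pos [481.1  96.6 323.1] toolx yaw 20.3 tilt [-1.5e-03 -6.0e-04 -1.0e+00] clock 4.75
shift [ 0.0211 -0.0266  0.1157] turn [ 0.      0.0005 -0.0011]
```

View pics/w2.png

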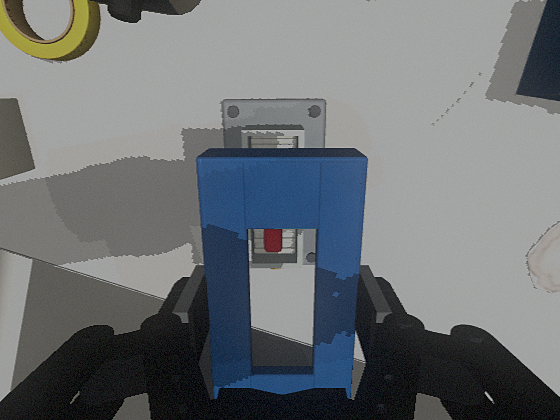

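The wrist view shows the held cover with its slot centred at about (282,300), in line with the red nut and the housing. The cover's measured pose and the housing's agree, so I'm lowering it.

Request:
carry_out([
  [0.028, -0.0265, 0, 0, 0, -0.002, -1],
  [0.028, -0.0265, 0.1, 0, 0, -0.002, -1],
  [0.028, -0.0265, 0.22, 0, 0, -0.002, -1],
  [0.028, -0.0265, 0.3, 0, 0, -0.002, -1],
  [0.028, -0.0265, 0.36, 0, 0, -0.002, -1],
  [0.028, -0.0265, 0.41, 0, 0, -0.002, -1],
  [0.028, -0.0265, 0.44, 0, 0, -0.002, -1],
  [0.028, -0.0265, 0.44, 0, 0, -0.002, -1],
])

```text
clock: 5.75
position: [485.0, 104.4, 235.5]
ee_rot: [0.984, 0.18, -0.0, 0.0]
contact_force: [-1.0, 0.9, -1.6]
gripper_width: 58.7
grasp_force: 65.8
```

```bash
python3 - <<'E'
from h import *
s=arm.read_state();print(s["contact_force"].round(1) if hasattr(s["contact_force"],"round") else s["contact_force"],s["wrist_torque"])
toolmove([484.5,103.5,209],20.7)
E
```

```text
[-1.   0.9 -1.6] [ 0.0227657  -0.00671162 -0.02308039]
pos [485.  104.4 235.5] toolx yaw 20.76 tilt [-3.e-04 -3.e-04 -1.e+00] clock 5.75
shift [-0.0041  0.0033  0.1326] turn [0.     0.0001 0.0003]
```

Request:
carry_out([
  [-0.003, 0.003, 0.03, 0, 0, 0, -1],
  [-0.003, 0.003, 0.06, 0, 0, 0, -1],
  [-0.003, 0.003, 0.09, 0, 0, 0, -1],
  [-0.003, 0.003, 0.11, 0, 0, 0, -1],
  [-0.003, 0.003, 0.12, 0, 0, 0, -1],
  [-0.003, 0.003, 0.128, 0, 0, 0, -1],
  [-0.003, 0.003, 0.13, 0, 0, 0, -1],
  [-0.003, 0.003, 0.13, 0, 0, 0, -1],
])

```text
clock: 6.75
position: [484.7, 103.7, 209.8]
ee_rot: [0.984, 0.18, 0.0, -0.0]
contact_force: [0.2, 0.5, -1.9]
gripper_width: 58.4
grasp_force: 65.8
```

Request:
carry_out([
  [0, 0, 0, 0, 0, 0, 1],
  [0, 0, 0, 0, 0, 0, 1],
  [0, 0, 0, 0, 0, 0, 1],
  [0, 0, 0, 0, 0, 0, 1],
  [0, 0, -0.1, 0, 0, 0, 1],
  [0, 0, -0.3, 0, 0, 0, 1],
  [0, 0, -0.55, 0, 0, 0, 1],
  [0, 0, -0.6, 0, 0, 0, 1],
  [0, 0, -0.6, 0, 0, 0, 1],
])

```text
clock: 7.88
position: [484.4, 103.6, 330.1]
ee_rot: [0.984, 0.18, 0.001, -0.0]
contact_force: [-0.2, -0.4, -0.2]
gripper_width: 85.3
grasp_force: 0.0
```

```bash
python3 - <<'E'
from h import *
im,d,P=cloud("wrist"); save("pics/w3.png",im); z=P[...,2]
hsv=cv2.cvtColor(im,cv2.COLOR_RGB2HSV); n=np.hypot(P[...,0]-483,P[...,1]-103)<75
b=(cv2.inRange(hsv,(100,90,40),(130,255,255))>0)&(z>50)&(z<62)&n
q=P[b]; print("cover",rect(q),np.percentile(z[b],[2,50,98]))
A=np.c_[q[:,:2]-[483,103],np.ones(len(q))]; print("plane",np.linalg.lstsq(A,q[:,2],rcond=None)[0].round(4))
r=((hsv[...,0]<8)|(hsv[...,0]>172))&(hsv[...,1]>130)&(z>76)&n; print("nut",rect(P[r]),np.median(z[r]))
toolmove([483.2,103,236],20.5)
E
```

```text
cover (array([483.1, 102.3]), 119.5, 59.7, 20.8) [53.67123485 55.10194946 56.42084587]
plane [-1.10000e-03 -1.40000e-03  5.50942e+01]
nut (array([483.4, 103.9]), 142.4, 46.6, -76.3) 82.32815381790547
pos [484.2 103.5 328.9] toolx yaw 20.74 tilt [-1.4e-03 -2.0e-04 -1.0e+00] clock 7.925
shift [-0.0048  0.0005  0.4646] turn [-0.0001  0.0004  0.0013]
```

View pics/w3.png

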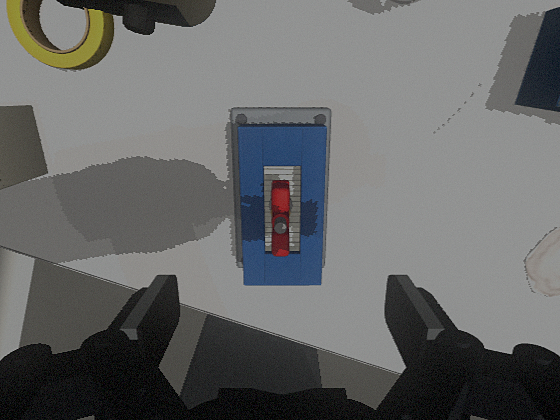

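The wrist view shows the cover seated round the box, with the nut at about (281,215) up through the slot. The top plane is at 55 mm and flat. Next I'm gripping the nut.

Request:
carry_out([
  [-0.005, 0, 0.2, 0, 0, 0.001, 1],
  [-0.005, 0, 0.38, 0, 0, 0.001, 1],
  [-0.005, 0, 0.474, 0, 0, 0.001, 1],
  [-0.005, 0, 0.474, 0, 0, 0.001, 1],
  [-0.005, 0, 0.474, 0, 0, 0.001, -1],
  [-0.005, 0, 0.474, 0, 0, 0.001, -1],
  [-0.005, 0, 0.474, 0, 0, 0.001, -1],
  [-0.005, 0, 0.474, 0, 0, 0.001, -1],
  [-0.005, 0, 0.474, 0, 0, 0.001, -1],
  [-0.005, 0, 0.474, 0, 0, 0.001, -1],
  [-0.005, 0, 0.474, 0, 0, 0.001, -1],
  [-0.005, 0, 0.474, 0, 0, 0.001, -1],
])

```text
clock: 9.43
position: [483.5, 104.1, 235.6]
ee_rot: [0.984, 0.179, 0.0, -0.001]
contact_force: [-3.8, 6.1, 3.9]
gripper_width: 10.3
grasp_force: 59.5
```

Request:
carry_out([
  [0, 0, 0.002, 0, 0, 0.05, -1],
  [0, 0, 0.004, 0, 0, 0.1, -1],
  [0, 0, 0.006, 0, 0, 0.15, -1],
  [0, 0, 0.008, 0, 0, 0.2, -1],
  [0, 0, 0.01, 0, 0, 0.25, -1],
  [0, 0, 0.012, 0, 0, 0.3, -1],
  [0, 0, 0.014, 0, 0, 0.35, -1],
  [0, 0, 0.015, 0, 0, 0.39, -1],
  [0, 0, 0.015, 0, 0, 0.41, -1],
  [0, 0, 0.015, 0, 0, 0.43, -1],
  [0, 0, 0.015, 0, 0, 0.43, -1],
])

```text
clock: 10.8
position: [483.3, 103.5, 232.9]
ee_rot: [0.88, -0.475, -0.0, 0.0]
contact_force: [-4.2, 2.5, 7.8]
gripper_width: 10.6
grasp_force: 60.0
```

```bash
python3 - <<'E'
from h import *
s=arm.read_state();print(s["wrist_torque"],s["contact_force"],s["joints"]); toolmove([483,103,330],20.5)
E
```

```text
[0.4705762  1.22238191 0.14620044] [-4.16156942  2.46518995  7.82403967] [ 5.40245145e-01  3.71118392e-01 -5.26583275e-01 -3.42694242e-04
 -6.73597294e-01  3.97739118e-02]
pos [483.3 103.5 232.9] toolx yaw -56.78 tilt [-5.e-04 -1.e-04 -1.e+00] clock 10.8
shift [ 0.0014  0.0029 -0.4855] turn [ 1.000e-04  2.000e-04 -4.293e-01]
```

Request:
carry_out([
  [0, 0, 0, 0, 0, 0, 1],
  [0, 0, 0, 0, 0, 0, 1],
  [0, 0, 0, 0, 0, 0, 1],
  [0, 0, 0, 0, 0, 0, 1],
  [0, 0, 0, 0, 0, 0, 1],
  [0, 0, -0.1, 0, 0, 0, 1],
  [0, 0, -0.3, 0, 0, 0, 1],
  [0, 0, -0.5, 0, 0, 0, 1],
  [0, 0, -0.5, 0, 0, 0, 1],
])

```text
clock: 11.92
position: [484.5, 103.7, 335.2]
ee_rot: [0.88, -0.476, 0.002, -0.003]
contact_force: [0.2, -0.2, 0.3]
gripper_width: 85.3
grasp_force: 0.0
```

```bash
python3 - <<'E'
from h import *
im,d,P=cloud("wrist"); save("pics/w4.png",im); z=P[...,2]
hsv=cv2.cvtColor(im,cv2.COLOR_RGB2HSV); n=np.hypot(P[...,0]-483,P[...,1]-103)<75
b=(cv2.inRange(hsv,(100,90,40),(130,255,255))>0)&(z>50)&(z<62)&n
q=P[b]; print("cover",rect(q),np.percentile(z[b],[2,50,98]))
A=np.c_[q[:,:2]-[483,103],np.ones(len(q))]; print("plane",np.linalg.lstsq(A,q[:,2],rcond=None)[0].round(4))
r=((hsv[...,0]<8)|(hsv[...,0]>172))&(hsv[...,1]>130)&(z>74)&(z<90)&(np.hypot(P[...,0]-483,P[...,1]-103)<30); print("nut",rect(P[r]),np.median(z[r]))
print(arm.read_state()["contact_force"])
E
```

```text
cover (array([481.8, 101.9]), 120.0, 60.5, 20.8) [52.52432464 54.13330356 55.51587281]
plane [-3.10000e-03 -2.40000e-03  5.41029e+01]
nut (array([482.2, 102.5]), 46.6, 11.3, -57.1) 77.5966646764161
[-0.77337778 -0.73441126 -0.86510432]
```

View pics/w4.png

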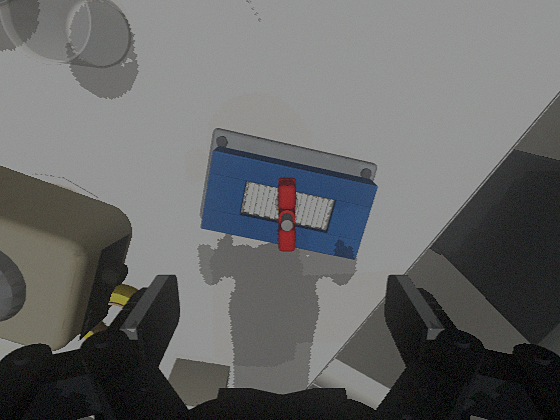

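The view shows the nut at about (287,215), lying across the slot. It has turned 77.5° (1.35 rad), the cover is flat, and the gripper is clear.

```bash
python3 -c "
from bench import arm
print(arm.job_done())"
```

```text
the job is handed in; nothing more can be done
None
```

The slotted cover sits flat on the housing, the wing nut is turned about 1.35 rad (above the 1.2 needed), the arm is clear, the blank cover was left alone, and the job was handed in at about 12 s; no verdict came back.

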